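# Bench-test a no-touch door exit kit

### The arm

A 6-joint arm with a two-finger parallel gripper is mounted at the origin on the work surface. World frame = base frame: x ahead of the robot, y to its left, z up, the work surface at z = 0. Lengths are in m, angles in rad, forces in N, time in s.
With the tool pointing down it reaches from about 0.275 to 0.875 m from the base axis. Payload 12.5 kg.
Tool frame: the origin (TCP) lies between the finger pads, 19 mm behind the fingertips; this is the grasp point; z points along the fingers, y is the line along which they close (so a half turn about z gives the same grasp; the last joint's range is limited). The gripper opens to 85 mm and grips with 20 to 120 N. Pads are 22 mm wide; open, the fingers measure 114 mm over their backs; the gripper's body (76 mm by 85 mm) begins 54 mm behind the grasp point. The pads swing forward as they close: fully open they stand 13 mm farther back than shut.
Start: joints at [-1.403, 0.351, 1.652, -0, 1.139, -0.085], TCP at [0.138, -0.532, 0.25] pointing down, gripper open.
Joint ranges: [-2.75, 2.75], [-0.79, 2.1], [0.01, 2.65], [-1.57, 4.71], [0.07, 3.14], [-2.87, 2.87]. Speed limits (rad/s): [2.22, 2.22, 2.79, 3.14, 3.14, 3.14].

### API

Orientations are given as a unit quaternion [x, y, z, w].
In Python, from cell import r, optics gives the robot as it stands. The module is installed in compiled form; this text tells all that it offers. Calls block until the motion is done:
- r.move_to(position, orientation): joint-space move of the TCP to a pose.
- r.move_linear(position, rot=None, vel=0.15): straight line of the TCP; rot=None keeps the orientation; vel is the mean speed in m/s.
- r.set_joints(angles): joint-space move.
- r.set_gripper(opening, squeeze=None): opening from 0.0 (shut) to 1.0 (fully open); squeeze is the grip in N (None keeps the last); returns when the fingers have stopped.
- r.sleep(seconds).
- r.inverse_kinematics(position, orientation): joint angles nearest the present ones, or None.
- optics.get_image(name): name is "side" or "top" or "wrist"; returns a dict with "pixels" (480x640x3 uint8, red, green, blue), "depth" (480x640 float32, m along the optical axis (not along the pixel's ray), 0 where there is no reading), "fx", "fy", "cx", "cy" (pixels), "camera_from_world" (4x4, takes a point from world to camera coordinates); the wrist camera has in their place "mount" (4x4, takes a point from camera to tool coordinates, whose origin is the TCP and whose axes are the flange's). Camera axes: x right, y down, z forward; pixel columns grow to the right and rows downward; lengths in m; the calibration is good to about 2 mm. A picture is of the moment at which its call begins: read the wrist's pose just before it.
A pose or a line that the arm cannot do raises r.PlanningError and nothing moves.
- r.hand_in(): hands the job in, once; it reports no verdict.
Readings, each from a call of its own:
- r.current_t(): time.
- r.current_q(): joint angles.
- r.current_qvel(): joint speeds.
- r.current_effort(): joint torques, N m.
- r.current_tool_pos(): TCP position.
- r.current_ee_rot(): TCP orientation.
- r.current_contact_force(): force on the tool from outside, world axes, zero at the start.
- r.current_torque(): the same for the moment, N m.
- r.current_opening(): opening from 0.0 (shut) to 1.0 (fully open).
Only numpy, scipy, OpenCV 4.12 (cv2) and the standard library are available. Lean on these libraries where they do the work, as an engineer would, in place of code of your own. Each camera call takes 0.05 s, during which the arm holds its last target. There are 200 camera calls.

### The job

Bench-test the door-exit kit on the plywood board: push the steel power toggle over, away from the robot, to switch the kit on, then point down at the round dark window of the no-touch exit sensor with the fingertips a few centimetres above its middle, never touching the sensor, and stay there for about two seconds. Then try the back-up: press the domed steel exit button all the way down with the fingertips and let it come back up. Leave the power on, do not touch the key switch or the call point, and leave the loose things where they are.

Things in the scene. Friction and masses are not known exactly. Their poses are not given: they have to be found in the camera images.
- test_board: Fixed plywood board on battens, 300 (x) x 460 mm (y), upper face 63 mm above its origin (centre of underside, on the bench); x points away from the robot, y to its left. Six places in two rows of three, 106 mm apart in x, 108 mm in y: five switch units and a loose roll of tape, in any arrangement. An aluminium lock bar, 30 mm high, runs along its far edge.
- power_switch: Supply switch unit: steel plate with one bat-handle toggle in its middle, 86 mm square, on a white back box, face plate 36 mm above its origin. Origin: centre of its underside, on the board; z up, x and y along its sides. Fixed. Its x points the way the toggle is pushed to switch on.
- toggle_tip (a point): Round tip of the toggle: a steel bat 11 mm thick and 36 mm long from its pivot, which is 42 mm above the origin of power_switch. The point's z runs outwards along the bat.
- toggle (a joint): Angle of the toggle, rad: 0 = off, leaning 0.38 rad towards the robot (unit's -x); 0.76 = on, leaning 0.38 rad away (unit's +x). A light friction hinge, about 0.05 N m: it stays where it is left.
- no_touch_sensor: No-touch exit sensor: steel plate with a flat, round, dark window 44 mm across in a raised ring, no moving part, 86 mm square, on a white back box, face plate 36 mm above its origin. Origin: centre of its underside, on the board; z up, x and y along its sides. Fixed.
- sensor_window (a point): Middle of the upper face of the sensor's dark window, 40 mm above the origin of no_touch_sensor; z up. The fingertips are pointed down at it from above.
- exit_unit: Push-to-exit unit: steel plate with a domed steel mushroom button in its middle, 86 mm square, on a white back box, face plate 36 mm above its origin. Origin: centre of its underside, on the board; z up, x and y along its sides. Fixed.
- exit_button_top (a point): Top of the domed steel button, 40 mm across, 58.5 mm above the origin of exit_unit when not pressed; moves down with the button.
- exit_button (a joint): How far the button is pressed, m: 0 = up, 0.006 = fully down. Spring-loaded, about 4 N fully down; it comes back up by itself.
- key_switch: Key switch: steel plate with a brass lock barrel and its key standing up 36 mm above the plate, 86 mm square, on a white back box, face plate 36 mm above its origin. Origin: centre of its underside, on the board; z up, x and y along its sides. Fixed. Not to be touched.
- call_point: Emergency call point: white plastic, 87 mm square and 50 mm high, with a square frame round a grey pane. Origin: centre of its underside, on the board's upper face; z up. Fixed. Not to be touched.
- tape_roll: Loose black roll of tape lying flat on the board, 62 mm across, 38 mm hole, 19 mm high. Origin: centre of its underside. To be left alone.
- screwdriver: Loose screwdriver, 190 mm long, lying along the left edge of the board. To be left alone.
- armature_plate: Loose steel plate 160 x 38 x 12 mm, lying along the right edge of the board. Origin: centre of its underside. To be left alone.
- radio: Black handheld radio standing on the bench left of the board, 34 x 56 mm, 115 mm high, 190 mm with its aerial. Origin: centre of its underside. To be left alone.
- screw_jar: Clear jar with a steel cap, 60 mm across, 75 mm high, on the bench at the left. Origin: centre of its underside. To be left alone.
- tape_measure: Yellow tape measure, 72 x 36 x 60 mm, on the bench at the right. Origin: centre of its underside. To be left alone.
- drill: Orange and black cordless drill lying on its side on the bench at the right, about 240 x 225 mm, 68 mm high. Origin: under the motor housing. To be left alone.

How it is judged:
On the way, in this order (a step that is already met when the one before it is completed fails the run):
1. the power toggle is pushed over to on (value of joint toggle above 0.62 rad), for 0.1 s.
2. the tool points down at the sensor's window, from just above it and without contact, for 1.5 s (horizontal distance between the grasp point and sensor_window below 0.02 m and z of the grasp point in the frame of sensor_window between 0.022 and 0.085 m and angle between the grasp point's own z axis and vertical above 2.3 rad and value of joint toggle above 0.62 rad), for 1.5 s.
3. the exit button is pressed all the way down (value of joint exit_button above 0.005 m and value of joint toggle above 0.62 rad), for 0.05 s.
At the end, for the whole second after the job is handed in: The toggle is on (beyond 0.62 rad), the exit button is up again (within 1 mm), and every loose thing is at rest within 15 mm of where it began (value of joint toggle above 0.62 rad and value of joint exit_button below 0.001 m and distance of each of tape_roll, screwdriver, armature_plate, radio, screw_jar, tape_measure, drill from where it was at the start of the episode below 0.015 m and linear speed of each of tape_roll, screwdriver, armature_plate, radio, screw_jar, tape_measure, drill below 0.02 m/s); the robot touches nothing.
It fails at once if the no-touch sensor is touched (contact force between any of the arm, the fingers and no_touch_sensor above 0.5 N).
It fails at once if the key switch is touched (contact force between any of the arm, the fingers and key_switch above 0.5 N).
It fails at once if the call point is touched (contact force between any of the arm, the fingers and call_point above 0.5 N).
It fails at once if a loose thing is moved or lifted (distance of any of tape_roll, screwdriver, armature_plate, radio, screw_jar, tape_measure, drill from where it was at the start of the episode above 0.015 m).
It also fails if it takes over 46 s, if anything falls off the work surface, if the arm or the gripper's body presses on something with over 40 N, if the wrist force passes 120 N, or if a joint passes its speed limit or range.

## Working session

There is one attempt and no reset: what is moved stays moved. The work goes in short steps, each a Python script; the robot and the scene stay as the last script left them, time stands still between calls to the robot, and variables do not carry over. Pictures are saved under pics/ and viewed, on a budget of 10 in all, crops included, one or two more only if the job needs it, and the job is handed in when it is done.

```bash
mkdir -p pics; python3 - <<'E'
from cell import r, optics
import cv2,pickle
for n in ("top","side"):
    d=optics.get_image(n); pickle.dump(d,open(n+'.pkl','wb'))
    cv2.imwrite(f'pics/{n}.png',d['pixels'][:,:,::-1]); print(n,d['fx'],d['cx'],d['cy'],d['camera_from_world'])
print(r.current_t(),r.current_tool_pos(),r.current_ee_rot())
E
```

```text
top 536.0726934523149 319.9575983599342 238.59460889116565 [[ 2.82654674e-02 -9.99588203e-01  4.94861019e-03 -5.44112832e-03]
 [-9.82272230e-01 -2.86929350e-02 -1.85251130e-01  5.26180950e-01]
 [ 1.85316834e-01  3.75327399e-04 -9.82678752e-01  1.48590866e+00]
 [ 0.00000000e+00  0.00000000e+00  0.00000000e+00  1.00000000e+00]]
side 615.1282813185717 319.1624884871988 232.7240156770819 [[-0.83211432 -0.55441776 -0.01437725  0.4608999 ]
 [-0.33157353  0.51809784 -0.78843746  0.24526015]
 [ 0.44457256 -0.65130298 -0.61494688  1.31995762]
 [ 0.          0.          0.          1.        ]]
0.1 [ 0.13753109 -0.53222761  0.24949207] [ 9.92023361e-01  1.26052950e-01 -1.71128446e-05 -5.51897595e-04]
```

View pics/top.png

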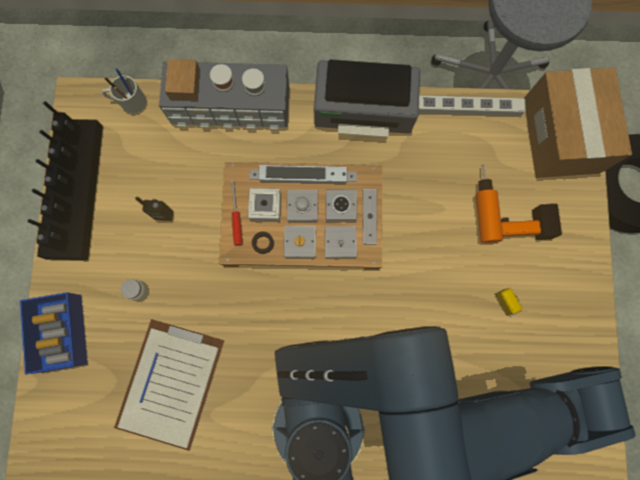

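The top view shows the board spanning about (220–382, 163–268). The call point is at (264,204), probably the exit button at (302,204), the sensor at (341,204), probably the key at (300,241), the toggle at (341,241) and the tape at (263,242). I'll enlarge it to confirm.

```bash
cat > h.py <<'E'
import numpy as np
def ray(d,u,v,z):
    M=d['camera_from_world'];R=M[:3,:3];o=-R.T@M[:3,3]
    k=R.T@np.array([(u-d['cx'])/d['fx'],(v-d['cy'])/d['fy'],1]);return o+k*(z-o[2])/k[2]
E
python3 - <<'E'
import pickle,cv2,numpy as np
from h import ray
d=pickle.load(open('top.pkl','rb'));s=pickle.load(open('side.pkl','rb'))
a=cv2.resize(d['pixels'][155:275,215:390,::-1],None,fx=4.5,fy=4.5,interpolation=cv2.INTER_CUBIC)
cv2.imwrite('pics/topc.png',a)
for n,u,v,z in [("exit",302,204,.115),("sens",342,204,.103),("key",300,241,.1),("tog",341,241,.12)]:
    p=ray(d,u,v,z); M=s['camera_from_world'];c=M[:3,:3]@p+M[:3,3]
    print(n,p,s['fx']*c[0]/c[2]+s['cx'],s['fy']*c[1]/c[2]+s['cy'])
E
```

```text
exit [0.60979578 0.06216604 0.115     ] 284.8118486216884 226.3251082999435
sens [ 0.61616048 -0.04916616  0.103     ] 308.9121127494728 206.85066716185452
key [0.50816142 0.06461144 0.1       ] 319.500289535769 246.11526881889318
tog [ 0.50776654 -0.04790511  0.12      ] 345.0322141415967 215.31752788456896
```

View pics/topc.png

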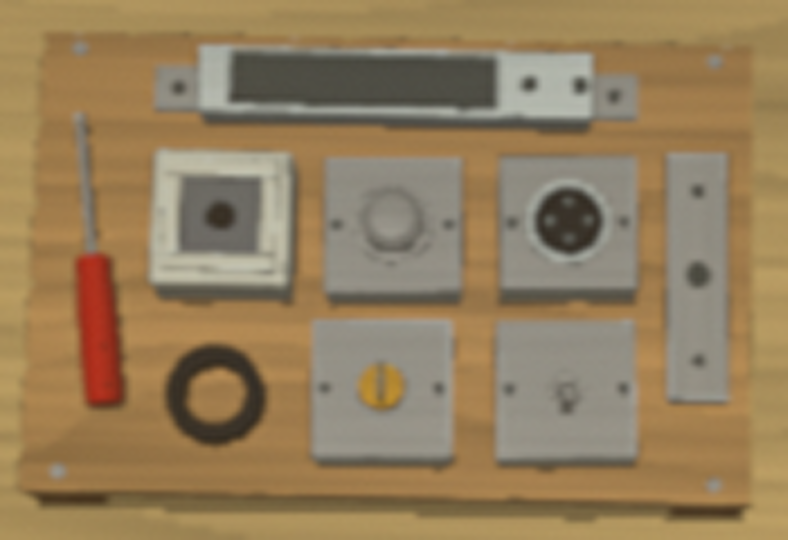

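View pics/side.png

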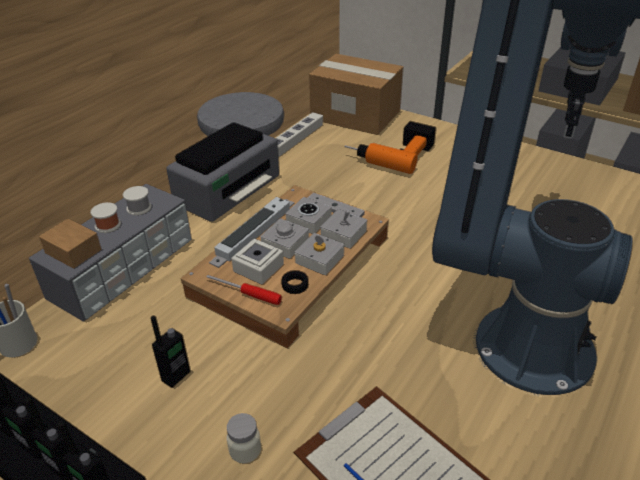

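The toggle is off, leaning toward the robot, in the near-right place. The sensor is at far right, the exit button at far middle, the key at near middle and the call point at far left. Next I'll shut the gripper, go above the toggle/sensor area and take a close look.

```bash
python3 - <<'E'
from cell import r, optics
import cv2,pickle,numpy as np
from scipy.spatial.transform import Rotation as R
r.set_gripper(0.0)
r.move_to([0.47,-0.0,0.36],[1,0,0,0])
p=r.current_tool_pos();q=r.current_ee_rot()
d=optics.get_image("wrist")
T=np.eye(4);T[:3,:3]=R.from_quat(q).as_matrix();T[:3,3]=p
d['camera_from_world']=np.linalg.inv(T@d['mount']);pickle.dump(d,open('w.pkl','wb'))
cv2.imwrite('pics/w.png',d['pixels'][:,:,::-1]);print(r.current_t(),p,q,r.current_opening(),d['mount'])
E
```

```text
3.1917 [ 0.47002765 -0.00052543  0.35985701] [ 9.99999934e-01 -3.44693121e-04 -1.07867526e-04  3.75519454e-05] 0.0011472620476504268 [[ 1.56854842e-03 -9.49312624e-01 -3.14329574e-01  8.19365949e-02]
 [ 9.99998597e-01  1.67372650e-03 -6.47202122e-05  7.09233988e-04]
 [ 5.87541450e-04 -3.14329031e-01  9.49313918e-01 -1.24682924e-01]
 [ 0.00000000e+00  0.00000000e+00  0.00000000e+00  1.00000000e+00]]
```

View pics/w.png

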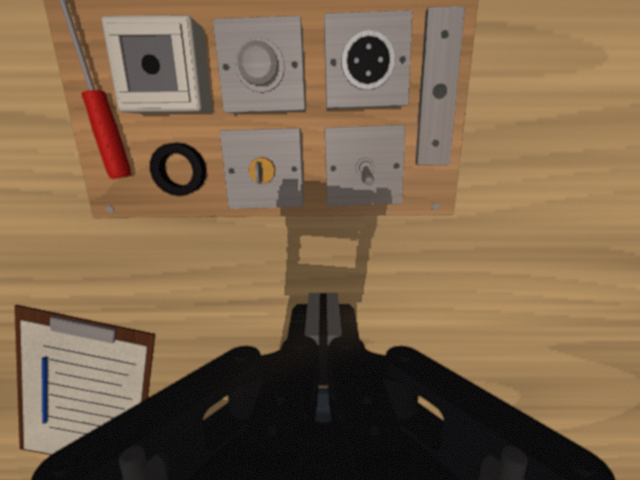

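The wrist view shows the sensor window centre at (368,60), exit plate screws at (226,67)/(295,64), toggle plate screws at (333,168)/(396,166) and the toggle tip at about (368,178).

```bash
python3 - <<'E'
import pickle
from h import ray
w=pickle.load(open('w.pkl','rb'));t=pickle.load(open('top.pkl','rb'))
P=lambda n,d,x,y,z:print(n,ray(d,x,y,z).round(4))
c=lambda x,y:(215+(x+.5)/4.5-.5,155+(y+.5)/4.5-.5)
P('sens w',w,368,60,.103);P('sens t',t,*c(569,220),.103)
for a,b in (((226,67),(295,64)),((333,168),(396,166))):
    P('screwL',w,*a,.099);P('screwR',w,*b,.099)
P('exit t',t,*c(393,225),.099);P('tog t',t,*c(566,390),.099);P('tip w',w,369,179,.138)
E
```

```text
sens w [ 0.618  -0.0464  0.103 ]
sens t [ 0.6175 -0.0465  0.103 ]
screwL [0.6122 0.0976 0.099 ]
screwR [0.615  0.0272 0.099 ]
screwL [ 0.5111 -0.0125  0.099 ]
screwR [ 0.5134 -0.0824  0.099 ]
exit t [0.6121 0.0628 0.099 ]
tog t [ 0.5108 -0.0471  0.099 ]
tip w [ 0.5044 -0.0478  0.138 ]
```

```bash
python3 - <<'E'
from cell import r, optics
import cv2,numpy as np
r.move_to([0.465,-0.0475,0.20],[1,0,0,0])
r.move_linear([0.465,-0.0475,0.146],vel=.08)
f0=np.array(r.current_contact_force())
r.move_linear([0.497,-0.0475,0.146],vel=.06)
x=.497
while x<.510:
    f=np.array(r.current_contact_force())-f0; print(round(x,4),f.round(1))
    if f[0]<-6: break
    x+=.0015; r.move_linear([x,-0.0475,0.146],vel=.03)
r.move_linear([0.465,-0.0475,0.146],vel=.1)
r.move_linear([0.465,-0.0475,0.26],vel=.2)
d=optics.get_image("wrist");cv2.imwrite('pics/w2.png',d['pixels'][:,:,::-1]);print(r.current_t())
E
```

```text
0.497 [ 0.6  0.9 -0.7]
0.4985 [ 0.6  0.2 -0.7]
0.5 [-0.5 -0.5 -0.5]
0.5015 [-0.2  1.3 -0.6]
0.503 [ 0.3  0.7 -0.8]
0.5045 [-1.   1.4 -0.5]
0.506 [-3.9  0.4 -1.4]
0.5075 [-9.5  0.3  3.6]
8.5
```

View pics/w2.png

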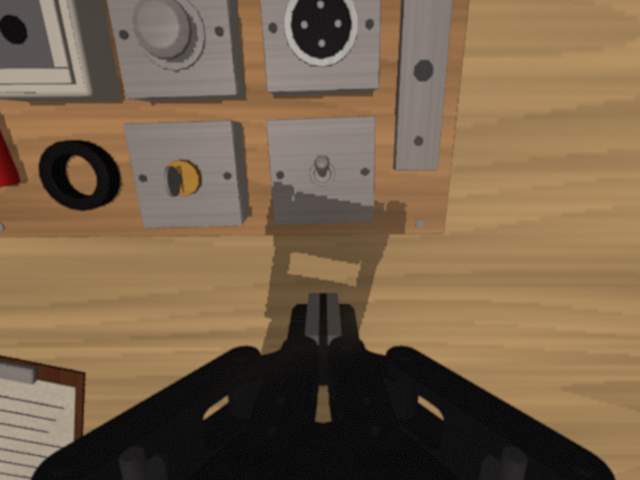

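The toggle has gone over: its tip at (321,160) is now beyond its base at (321,172), and the force rose at the end stop. Next come the sensor hover and the exit button.

```bash
python3 - <<'E'
from cell import r, optics
import cv2,numpy as np
r.move_linear([0.618,-0.0465,0.24],vel=.2)
r.move_linear([0.618,-0.0465,0.158],vel=.1)
print(r.current_tool_pos());d=optics.get_image("side")
r.sleep(2.2)
r.move_linear([0.618,-0.0465,0.24],vel=.15)
r.move_linear([0.613,0.0622,0.20],vel=.15)
f0=np.array(r.current_contact_force())
r.move_linear([0.613,0.0622,0.144],vel=.08)
z=.144
while z>.128:
    f=np.array(r.current_contact_force())-f0; print(round(z,4),f.round(1),np.round(r.current_tool_pos()[2],4))
    if f[2]>10: break
    z-=.0015 ; r.move_linear([.613,.0622,z],vel=.03)
r.sleep(.2)
e=optics.get_image("side")
r.move_linear([0.613,0.0622,0.26],vel=.12)
g=optics.get_image("side")
print(r.current_t(),(np.array(r.current_contact_force())-f0).round(1))
c=lambda i:cv2.resize(i['pixels'][150:290,220:400,::-1],(400,311),interpolation=cv2.INTER_CUBIC)
cv2.imwrite('pics/s.png',np.vstack([np.hstack([c(d),c(e)])[:300],np.hstack([c(g),c(g)])[:300]])[:600])
E
```

```text
[ 0.61836062 -0.04655598  0.15869112]
0.144 [ 0.3 -0.4  0.5] 0.1444
0.1425 [-0.5  0.4 -0.5] 0.1427
0.141 [ 0.1 -0.1  0.1] 0.1409
0.1395 [0.3 0.2 0.2] 0.1396
0.138 [-0.  -0.6  1.7] 0.138
0.1365 [ 0.1 -0.3  0.9] 0.1365
0.135 [ 0.9 -0.1  1.6] 0.135
0.1335 [-0.1  0.1  5.6] 0.1339
0.132 [-5.7 -0.7 16.1] 0.1335
18.6333 [ 0.6  0.9 -0.2]
```

View pics/s.png

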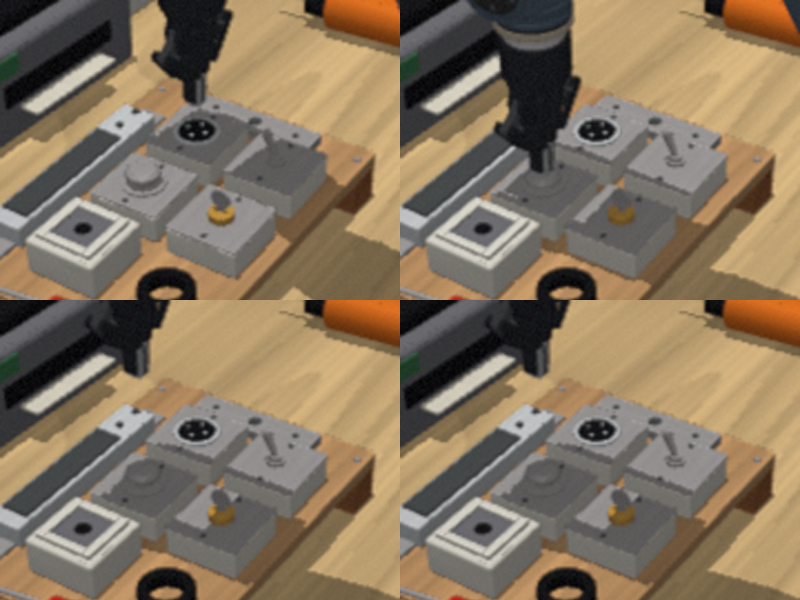

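The side crops show the fingertips hovering over the window at (197,130), the button held down at (543,180), then the button free with the toggle leaning away and nothing displaced. The press ended at 16 N on a hard stop.

```bash
python3 -c "
from cell import r
r.sleep(.3);r.hand_in();print(r.current_t())"
```

```text
the job is handed in; nothing more can be done
the job is handed in; nothing more can be done
```

I did all three steps in order and handed the job in at about 19 s of the 46 s allowed. The hand-in gives no verdict, and I had no direct reading of the toggle or button joints, so these checks are from force and pictures:

- **Toggle:** I pushed it over with the shut fingertips until the force reached 9.5 N at its end stop. Later pictures show it leaning away from the robot, so the power is on.
- **Sensor:** I held the grasp point about 56 mm above the middle of the window, with the fingertips about 37 mm above it, pointing straight down for 2.2 s. A picture taken during the hold shows clear space below the fingers.
- **Exit button:** I pressed it until it bottomed out. The force rose to 16 N against about 4 N for the spring, and travel stopped near the expected 6 mm. I then lifted clear. The last picture is consistent with the button being up, but it is too coarse and shadowed to confirm that to 1 mm.
- **Everything else:** My path stayed clear of the key switch, the call point and the loose things. The final contact force was about zero, and nothing in the last picture (the units, tape roll and part of the armature plate) looked moved.

No check failed or disagreed.

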